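Release a locked drawer through its catch hole

ROBOT

A 7-joint arm with a two-finger parallel gripper is mounted at the origin on a cart in front of the work surface, level with it; the furniture and walls round the work are solid. World frame = base frame: x ahead of the robot, y to its left, z up, the work surface at z = 0. Lengths are in mm, angles in rad, forces in N, time in s.
With the tool pointing down it reaches from about 400 to 875 mm from the base axis. Payload 4.4 kg.
Tool frame: the origin (TCP) lies between the finger pads; the fingertips stand 22 mm ahead of it and the grasp point (between the pads) lies 3 mm ahead of it; z points along the fingers, y is the line along which they close (so a half turn about z gives the same grasp; the last joint's range is limited). The gripper opens to 85 mm and grips with 20 to 120 N. Pads are 22 mm wide; open, the fingers measure 114 mm over their backs; the gripper's body (76 mm by 85 mm) begins 54 mm behind the grasp point. The pads swing forward as they close: fully open they stand 13 mm farther back than shut.
Start: joints at [1.081, 0.628, 0.038, 1.517, -0.027, 0.996, -0.02], TCP at [267.326, -592.499, 223.713] pointing down, gripper open.
Joint ranges: [-3.06, 3.06], [-0.37, 2.12], [-1.25, 1.32], [0.18, 2.47], [-1.1, 4.24], [0.23, 1.98], [-2.94, 2.94]. Speed limits (rad/s): [2.57, 2.57, 3.14, 3.14, 3.14, 3.14, 3.14].

INTERFACE

Orientations are given as [roll, pitch, yaw] about the fixed x, y, z axes, in that order (R = Rz(yaw) Ry(pitch) Rx(roll)).
In Python, from cell import ctrl gives the robot as it stands.
- The arm moves only by the tool step_arm, never from a script. Its argument "plan" is a list of rows, each an object of numbers: "dx", "dy", "dz": the shift along the tool's x, y, z scaled (see below); "ax", "ay", "az": the turn, a rotation vector about the tool's x, y, z scaled (see below); "gripper": the opening, from 0 (shut) to 1 (fully open). A call has 1 to 20 rows; each row shifts and turns the commanded pose from where the row before left it, along the tool's axes as they then stand; what a row does not reach is not made up. The controller multiplies each number of a shift by 0.3 m and each number of a turn by 90 degrees. A row lasts 1/8 s, in which the tool goes at most 62.5 mm and 10.7 degrees, less where a joint would pass 70% of its speed; a pose out of reach is approached as far as the arm can. A call with a number of a shift or a turn outside -1 to 1 is refused whole. A call with a gripper value outside its range is refused whole. The fingers move at their own pace and stop on an object; the grip force is fixed at half the most. Time passes only in rows, so rows that do not move let the fingers close. It gives the time, the measured TCP pose, the force, the opening and the grip force at its end, in the units of the state.
- ctrl.read_state(): the state, without advancing time (a new reading comes with each control period).
- ctrl.get_image(name): name is "scene" or "top" or "wrist"; returns a dict with "color" (400x640x3 uint8, red, green, blue), "range_z" (400x640 float32, mm along the optical axis (not along the pixel's ray), 0 where there is no reading), "fx", "fy", "cx", "cy" (pixels), "k1" (the pictures are not rectified: a ray, as slopes to the right and down, at radius r is drawn at 1 + k1 r^2 times it, then the intrinsics apply), "T" (4x4, takes a point from camera to world coordinates); the wrist camera has in their place "T_tool_cam" (4x4, takes a point from camera to tool coordinates, whose origin is the TCP and whose axes are the flange's). Camera axes: x right, y down, z forward; pixel columns grow to the right and rows downward; lengths in mm; the calibration is good to about 2 mm. A picture is of the moment at which its call begins: read the wrist's pose just before it.
- ctrl.finish_job(): hands the job in; it is judged then, once.
The state is a dict: "clock": time; "qpos": joint angles; "qd": joint speeds; "tau": joint torques, N m; "eef_pos": TCP position; "tool_rot": TCP orientation; "force": force on the tool from outside, world axes, zero at the start; "torque": the same for the moment, N m; "width": finger opening in mm; "gripper_force": force on a finger pad.
Only numpy, scipy, OpenCV 4.12 (cv2) and the standard library are available. Lean on these libraries where they do the work, as an engineer would, in place of code of your own. Each camera call takes 0.05 s, during which the arm holds its last target. There are 200 camera calls.

TASK

The grey one-drawer cabinet is latched shut. Take the wooden dowel from its wooden stand, feel with its end along the plate on top of the cabinet for the release hole and push the spring catch below it down until the drawer springs out, pressing gently and never harder than about 25 N. Then put the dowel back upright in the stand, fully down in one of its holes, and pull the drawer fully open.

Things in the scene. Friction and masses are not known exactly. Their poses are not given: they have to be found in the camera images.
- cabinet: grey steel one-drawer cabinet, fixed, 160 deep (its x) x 180 wide (y) x 110 high; origin: centre of its underside; the drawer comes out along its -x. On top lies a steel plate 50 (x) x 84 (y) x 4 thick with a 14 mm round hole in its middle and flat screw heads (1.5 high) 36 mm either side of the hole in y. The plate is clamped somewhere along the cabinet's y; its place is not measured.
- feel_start (a point): where to begin feeling: a point level with the plate's top (114 mm above the bench), at 10 mm in the cabinet's x and -20 mm in its y, near the plate's end. The hole's centre lies on the line from this point along the cabinet's +y, anywhere from 8 to 32 mm away.
- catch (a joint): spring catch under the hole, m pressed straight down: 0 at rest, end stop at 0.012, where the force rises steeply. Its flat top, 19 mm across, lies under the hole, 8 mm below the plate's top at rest. It starts to move at about 4 N and frees the drawer about 0.006 to 0.008 down (8 N or so); it springs back when let go.
- drawer (a joint): how far the drawer is out, m: 0 latched, 0.08 fully open at its stop. When the catch is freed an ejector spring pushes it out to 0.025 or somewhat more, where it stays; from there it slides freely (about 1 N of friction).
- handle (a point): middle of the drawer's bar handle: steel bar 10 mm thick, 110 mm long along the cabinet's y, 80 mm above the bench, axis 45 mm in front of the drawer front (40 mm clear behind the bar), 127 mm from the cabinet's origin along -x when shut. Moves with the drawer.
- dowel: plain wooden dowel, 10 mm diameter, 150 mm long, at the start upright in the stand's middle hole with the upper 100 mm out of it; origin at the centre of its lower end, its z along it.
- dowel_tip (a point): centre of the dowel's lower end (same as its origin).
- stand: wooden block fixed to the bench, 50 (x) x 110 (y) x 60 high, origin at the centre of its underside; three upright holes of 14 mm diameter, 50 mm deep, at y = -35, 0 and +35 mm, x = 0.
Not all that is in view belongs to the job. There is more than one size of the stand; the job needs the larger.

How it is judged (in metres and radians):
On the way, in this order (a step that is already met when the one before it is completed fails the run):
1. the dowel is out of the stand (height (world z) of dowel_tip above 0.062 m and value of joint drawer below 0.005 m), for 0.1 s.
2. the catch is pushed down with the dowel's end in the release hole, and the drawer starts out (value of joint catch above 0.004 m and z of dowel_tip in the frame of feel_start below -0.01 m and horizontal distance between dowel_tip and feel_start below 0.036 m and value of joint drawer above 0.006 m), for 0.05 s.
3. the dowel is back down in the stand and the drawer fully open (height (world z) of dowel_tip below 0.016 m and value of joint drawer above 0.072 m), for 0.1 s.
At the end, for the whole second after the job is handed in: The drawer is open to within 8 mm of its stop; the dowel stands upright (within 7 degrees), fully down (within 6 mm of the hole's floor) in one of the stand's holes, at rest (all of step 3 and angle between dowel's own z axis and vertical below 0.12 rad and horizontal distance between dowel_tip and stand below 0.042 m and linear speed of dowel below 0.02 m/s); the robot touches nothing.
It fails at once if the dowel is pressed against the cabinet, its plate or its catch with more than 40 N (contact force between dowel and cabinet above 40 N).
It also fails if it takes over 72 s, if anything falls off the work surface, if the arm or the gripper's body presses on something with over 40 N, if the wrist force passes 120 N, or if a joint passes its speed limit or range.

## Working session

There is one attempt and no reset: what is moved stays moved. The work goes in short steps, Python scripts to look and compute and a tool call to move; the robot and the scene stay as the last step left them, time stands still between calls to the robot, and variables do not carry over. Pictures are saved under pics/ and viewed, at most 10 in all, crops included, and the job is handed in when it is done.

Besides the shell and the picture viewer there is one more tool, called after "Call:" as a command line: name --argument value ..., lists and objects as JSON in quotes. step_arm: Moves the arm, as the interface text tells. Shifts and turns lie within -1 to 1; 1 stands for 0.3 m of shift or 90 degrees of turn. Its arguments: {"type":"object","properties":{"plan":{"type":"array"}},"required":["plan"]}

```bash
mkdir -p pics; ls; python3 - <<'E'
from cell import ctrl
import cv2,numpy as np
s=ctrl.read_state();print(s)
for n in ("scene","top"):
    d=ctrl.get_image(n);np.savez(n+"0.npz",**d)
    cv2.imwrite(f"pics/{n}0.png",d["color"][:,:,::-1]);print(n,d["fx"],d["fy"],d["cx"],d["cy"],d["k1"],d["T"].round(3).tolist())
E
```

```text
pics
{'clock': 0.0, 'qpos': array([ 1.08118888,  0.6293473 ,  0.03843993,  1.51839673, -0.02700633,
        0.99632412, -0.01999649]), 'qd': array([-9.21743354e-05,  7.97676660e-04, -3.86752892e-04,  2.62991378e-03,
       -6.57885498e-04,  4.97358038e-05, -4.33463249e-04]), 'tau': array([ 3.30866433e-04, -5.63388205e+01,  1.22593705e+00, -1.93443131e+01,
        1.08142468e-02,  1.04474032e-02,  6.90849788e-06]), 'eef_pos': array([ 267.05656934, -591.87507089,  222.77913885]), 'tool_rot': array([-3.13963516e+00,  2.02391034e-05,  4.23808517e-01]), 'force': array([-0.46863462,  0.15053347,  0.43716897]), 'torque': array([-0.02042705,  0.00305441,  0.01314986]), 'gripper_force': 0.0, 'width': 85.64374291374824}
scene 397.61835958070384 397.61835958070384 314.8351523371852 203.63671524127562 -0.033183644609162864 [[-0.201, -0.501, 0.842, -98.987], [-0.98, 0.109, -0.169, 291.195], [-0.008, -0.859, -0.512, 534.237], [0.0, 0.0, 0.0, 1.0]]
top 410.70840461238447 410.70840461238447 318.1689942915232 202.1612615596274 -0.10943753902533496 [[-0.02, -0.975, 0.22, 421.711], [-1.0, 0.018, -0.01, 140.449], [0.006, -0.22, -0.976, 943.336], [0.0, 0.0, 0.0, 1.0]]
```

View pics/scene0.png

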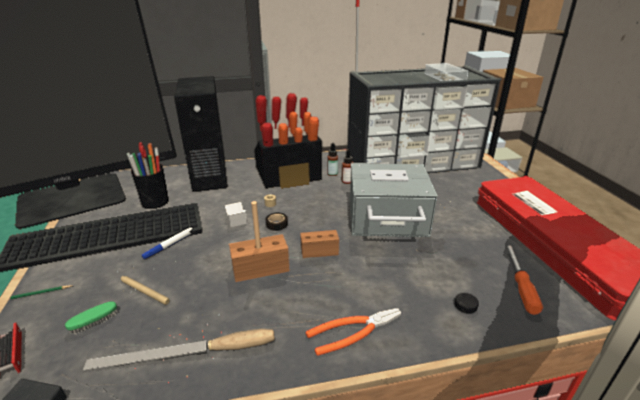

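View pics/top0.png

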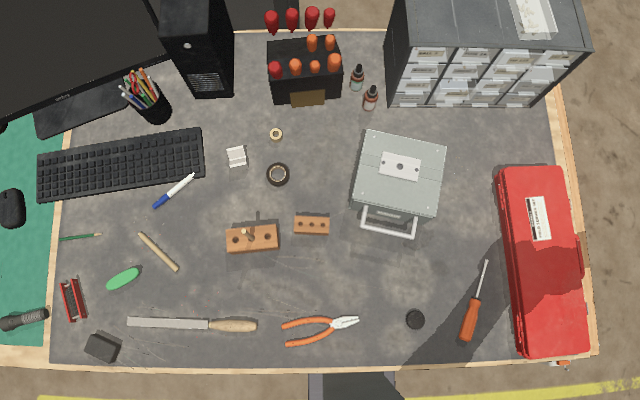

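Scene: the larger stand, holding the dowel, is at (252,238) in the top view. A smaller stand is at (311,224), and a loose stick at (158,252). The stand at (252,238) fits the description, since it is larger and has the dowel upright in its middle hole. The cabinet is at (400,172), with its handle towards the robot.

```bash
cat > h.py <<'E'
import numpy as np,cv2
def K(d): return np.array([[d["fx"],0,d["cx"]],[0,d["fy"],d["cy"]],[0,0,1]],float)
def rays(d,uv):
    return cv2.undistortPoints(np.array(uv,float).reshape(-1,1,2),K(d),np.array([float(d["k1"]),0,0,0])).reshape(-1,2)
def plane(d,uv,z,T=None):
    T=d["T"] if T is None else T
    r=rays(d,uv);v=np.c_[r,np.ones(len(r))]@T[:3,:3].T
    return T[:3,3]+v*((z-T[2,3])/v[:,2])[:,None]
def cloud(d,T=None):
    T=d["T"] if T is None else T
    h,w=d["range_z"].shape;u=np.stack(np.meshgrid(np.arange(w),np.arange(h)),-1).reshape(-1,2)
    r=rays(d,u);return ((np.c_[r,np.ones(len(r))]*d["range_z"].reshape(-1,1))@T[:3,:3].T+T[:3,3]).reshape(h,w,3)
def topface(d,P,z,box,tol=8):
    u0,v0,u1,v1=box;m=np.zeros(P.shape[:2],np.uint8)
    m[v0:v1,u0:u1]=(abs(P[v0:v1,u0:u1,2]-z)<tol)
    m=cv2.morphologyEx(m,cv2.MORPH_OPEN,np.ones((3,3)))
    c=max(cv2.findContours(m,0,1)[0],key=cv2.contourArea).reshape(-1,2)
    w=plane(d,c,z)[:,:2].astype(np.float32);return cv2.minAreaRect(w),m
E
python3 - <<'E'
from h import *
for n,b in (("top",dict(stand=(215,210,290,260),small=(290,208,335,240),cab=(340,115,455,225))),("scene",dict(stand=(220,225,295,285),cab=(340,155,445,240)))):
    d=dict(np.load(n+"0.npz"));P=cloud(d)
    for k,bx in b.items():
        z={"stand":60,"small":45,"cab":110}[k]
        if k=="small": print(P[225,311]);z=P[225,311,2]
        print(n,k,topface(d,P,z,bx)[0])
    if n=="top":
        print("plate px z",P[166,402],P[160,385])
        img=d["color"][:,:,::-1]
        a=cv2.resize(img[205:265,210:340],None,fx=6,fy=6,interpolation=cv2.INTER_CUBIC)
        b=cv2.resize(img[120:245,340:460],(346,360),interpolation=cv2.INTER_CUBIC)
        a=cv2.resize(a,(454,210));c=np.zeros((570,780,3),np.uint8);c[:210,:454]=a;c[210:,:346]=b
        s=dict(np.load("scene0.npz"))["color"][155:245,340:445,::-1]
        c[210:,350:770]=cv2.resize(s,(420,360),interpolation=cv2.INTER_CUBIC)
        cv2.imwrite("pics/crop1.png",c)
E
```

```text
top stand ((544.0572509765625, 278.1822204589844), (50.708621978759766, 111.4321517944336), 3.89510440826416)
[578.09408524 148.59594111  10.95734845]Traceback (most recent call last):
  File "<stdin>", line 7, in <module>
  File "h.py", line 17, in topface
    c=max(cv2.findContours(m,0,1)[0],key=cv2.contourArea).reshape(-1,2)
      ~~~^^^^^^^^^^^^^^^^^^^^^^^^^^^^^^^^^^^^^^^^^^^^^^^^
ValueError: max() iterable argument is empty
```

```bash
python3 - <<'E'
from h import *
for n,b in (("top",dict(stand=(215,210,290,260),cab=(340,115,455,225))),("scene",dict(stand=(220,225,295,285),cab=(340,155,445,240)))):
    d=dict(np.load(n+"0.npz"));P=cloud(d)
    for k,bx in b.items():
        print(n,k,topface(d,P,{"stand":60,"cab":110}[k],bx)[0])
    if n=="top":
        img=d["color"][:,:,::-1]
        a=cv2.resize(img[205:265,210:340],(454,210),interpolation=cv2.INTER_CUBIC)
        b=cv2.resize(img[120:245,340:460],(346,360),interpolation=cv2.INTER_CUBIC)
        c=np.zeros((570,780,3),np.uint8);c[:210,:454]=a;c[210:,:346]=b
        s=dict(np.load("scene0.npz"))["color"][155:245,340:445,::-1]
        c[210:,350:770]=cv2.resize(s,(420,360),interpolation=cv2.INTER_CUBIC)
        cv2.imwrite("pics/crop1.png",c)
E
```

```text
top stand ((544.0572509765625, 278.1822204589844), (50.708621978759766, 111.4321517944336), 3.89510440826416)
top cab ((670.9529418945312, -43.1778564453125), (181.09140014648438, 166.02951049804688), 76.36177825927734)
scene stand ((540.797607421875, 277.6631774902344), (61.41236114501953, 109.33659362792969), 5.375866413116455)
scene cab ((674.7396240234375, -43.90007019042969), (182.18833923339844, 164.4140625), 76.03536224365234)
```

View pics/crop1.png

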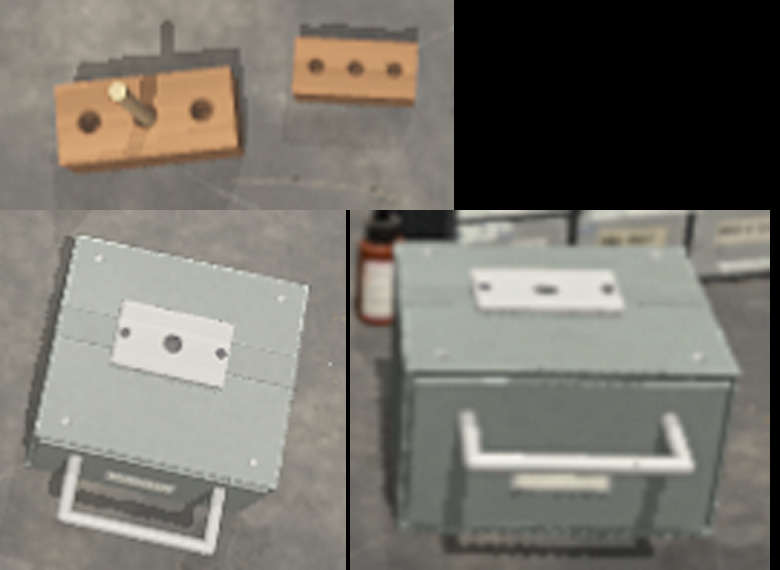

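The left block in the crop is the larger stand with the dowel. The plate hole is at about (400,167) in the top view. Next I'll measure the hole, screw heads and dowel top precisely.

```bash
python3 - <<'E'
from h import *
a=np.radians(-13.8);C=np.array([672.,-43.5]);R=np.array([[np.cos(a),-np.sin(a)],[np.sin(a),np.cos(a)]])
print("feel",C+R@[10,-20],"nominal hole y0",C+R@[10,0])
for n,bx,z in (("top",(376,148,424,190),114),("scene",(368,165,412,183),114)):
    d=dict(np.load(n+"0.npz"));u0,v0,u1,v1=bx
    g=cv2.cvtColor(d["color"],cv2.COLOR_RGB2GRAY)[v0:v1,u0:u1]
    pl=(g>195).astype(np.uint8)
    c=max(cv2.findContours(pl,0,1)[0],key=cv2.contourArea)
    print(n,"plate",cv2.minAreaRect(plane(d,c.reshape(-1,2)+[u0,v0],114)[:,:2].astype(np.float32)))
    m=np.zeros_like(pl);cv2.drawContours(m,[c],-1,1,-1)
    dk=((g<170)&(m>0)).astype(np.uint8)
    N,L,S,_=cv2.connectedComponentsWithStats(dk)
    for i in range(1,N):
        if S[i,4]<4: continue
        w=np.where(L==i,210.-g,0).clip(0);yy,xx=np.mgrid[v0:v1,u0:u1]
        uv=[(w*xx).sum()/w.sum(),(w*yy).sum()/w.sum()];p=plane(d,[uv],114)[0,:2]
        print(n,S[i,4],np.round(uv,1),p.round(1),"cab",(R.T@(p-C)).round(1))
# dowel top and holes
d=dict(np.load("top0.npz"));P=cloud(d)
m=np.zeros((400,640),np.uint8);m[220:245,232:262]=(P[220:245,232:262,2]>150)
ys,xs=np.nonzero(m);print("dowel top",len(xs),xs.mean(),ys.mean(),plane(d,[[xs.mean(),ys.mean()]],160))
d=dict(np.load("scene0.npz"));P=cloud(d)
m=np.zeros((400,640),np.uint8);m[195:245,240:270]=(P[195:245,240:270,2]>70)&(P[195:245,240:270,2]<170)
ys,xs=np.nonzero(m)
for lo in range(ys.min(),ys.max(),6): 
    q=P[lo][m[lo]>0];print(lo,xs[ys==lo].mean(),q.mean(0).round(1))
g=cv2.cvtColor(dict(np.load("top0.npz"))["color"],cv2.COLOR_RGB2GRAY)
d=dict(np.load("top0.npz"))
for u0,v0 in ((228,232),(261,229)):
    s=g[v0:v0+15,u0:u0+15].astype(float);w=(90-s).clip(0);yy,xx=np.mgrid[v0:v0+15,u0:u0+15]
    print("standhole",plane(d,[[(w*xx).sum()/w.sum(),(w*yy).sum()/w.sum()]],58))
E
```

```text
feel [676.94067365 -65.30802017] nominal hole y0 [681.7113428  -45.88533458]
top plate ((684.7355346679688, -42.37791442871094), (84.75479888916016, 50.028621673583984), 75.4469985961914)
top 31 [399.6 166. ] [684.  -42.5] cab [11.4  3.8]
scene plate ((686.037841796875, -43.7155876159668), (82.98262786865234, 47.06504821777344), 77.64628601074219)
scene 9 [388.7 174.6] [685.2 -43.3] cab [12.7  3.3]
dowel top 30 243.26666666666668 232.13333333333333 [[541.46928791 278.23659094 160.        ]]
201 253.5 [548.9 277.8 160.6]
207 253.5 [542.  279.  151.8]
213 254.0 [541.9 279.2 138.7]
219 255.0 [540.3 278.5 126.2]
225 255.5 [542.2 278.7 111.4]
231 256.0 [540.6 278.9  98.6]
237 257.0 [540.7 278.2  84.3]
standhole [[539.92494582 314.23528455  58.        ]]
standhole [[546.92179676 246.1686134   58.        ]]
```

Call:
step_arm --plan '[{"dz":-0.05,"az":-0.0962,"gripper":1},{"dz":-0.05,"az":-0.0962,"gripper":1},{"dz":-0.05,"az":-0.0962,"gripper":1},{"az":-0.0962,"gripper":1},{"az":-0.0962,"gripper":1},{"az":-0.0962,"gripper":1},{"gripper":1}]'

```text
invalid input
```

```bash
cat > go.py <<'E'
import sys,numpy as np
from cell import ctrl
from scipy.spatial.transform import Rotation as Ro
s=ctrl.read_state();p=s["eef_pos"];R=Ro.from_euler("xyz",s["tool_rot"]).as_matrix()
print("t",s["clock"],"p",p.round(1),"rpy deg",np.degrees(s["tool_rot"]).round(2),"F",s["force"].round(1),"w",round(s["width"],1),"gf",s["gripper_force"])
if len(sys.argv)>3: print("tool shift /300:",(R.T@(np.array(sys.argv[1:4],float)-p)/300).round(4))
E
python3 go.py 543 278.3 260; python3 -c "
from cell import ctrl;print(ctrl.read_state()['qpos'].round(2))"
```

```text
t 0.1 p [ 267.1 -592.   222.9] rpy deg [-179.9    -0.     24.28] F [ 0.2  0.9 -0. ] w 85.4 gf 0.0
tool shift /300: [ 2.0311 -2.2663 -0.1199]
[ 1.08  0.63  0.04  1.52 -0.03  1.   -0.02]
```

Call:
step_arm --plan '[{"dx":0,"dy":0,"dz":-0.05,"ax":0,"ay":0,"az":-0.0962,"gripper":1},{"dx":0,"dy":0,"dz":-0.05,"ax":0,"ay":0,"az":-0.0962,"gripper":1},{"dx":0,"dy":0,"dz":-0.05,"ax":0,"ay":0,"az":-0.0962,"gripper":1},{"dx":0,"dy":0,"dz":0,"ax":0,"ay":0,"az":-0.0962,"gripper":1},{"dx":0,"dy":0,"dz":0,"ax":0,"ay":0,"az":-0.0962,"gripper":1},{"dx":0,"dy":0,"dz":0,"ax":0,"ay":0,"az":-0.0962,"gripper":1},{"dx":0,"dy":0,"dz":0,"ax":0,"ay":0,"az":0,"gripper":1}]'

```text
clock: 0.98
eef_pos: [267.1, -592.3, 268.2]
tool_rot: [-3.141, -0.001, 1.329]
force: [-0.1, 0.3, 0.7]
width: 85.4
gripper_force: 0.0
```

```bash
python3 go.py 543 278.3 260; python3 -c "
from cell import ctrl;print(ctrl.read_state()['qpos'].round(2))"
```

```text
t 0.975 p [ 267.1 -592.3  268.2] rpy deg [-1.7998e+02 -6.0000e-02  7.6130e+01] F [-0.1  0.3  0.7] w 85.4 gf 0.0
tool shift /300: [3.0379 0.1972 0.0304]
[ 1.22  0.59 -0.2   1.46  0.13  1.1   0.75]
```

Call:
step_arm --plan '[{"dx":0.16,"dy":0.04,"dz":0,"ax":0,"ay":0,"az":0,"gripper":1},{"dx":0.16,"dy":0.04,"dz":0,"ax":0,"ay":0,"az":0,"gripper":1},{"dx":0.16,"dy":0.04,"dz":0,"ax":0,"ay":0,"az":0,"gripper":1},{"dx":0.16,"dy":0.04,"dz":0,"ax":0,"ay":0,"az":0,"gripper":1},{"dx":0.16,"dy":0.04,"dz":0,"ax":0,"ay":0,"az":0,"gripper":1},{"dx":0.16,"dy":0.04,"dz":0,"ax":0,"ay":0,"az":0,"gripper":1},{"dx":0.16,"dy":0.04,"dz":0,"ax":0,"ay":0,"az":0,"gripper":1},{"dx":0.16,"dy":0.04,"dz":0,"ax":0,"ay":0,"az":0,"gripper":1},{"dx":0.16,"dy":-0.011,"dz":0,"ax":0,"ay":0,"az":0,"gripper":1},{"dx":0.16,"dy":-0.011,"dz":0,"ax":0,"ay":0,"az":0,"gripper":1},{"dx":0.16,"dy":-0.011,"dz":0,"ax":0,"ay":0,"az":0,"gripper":1},{"dx":0.16,"dy":-0.011,"dz":0,"ax":0,"ay":0,"az":0,"gripper":1},{"dx":0.16,"dy":-0.011,"dz":0,"ax":0,"ay":0,"az":0,"gripper":1},{"dx":0.16,"dy":-0.011,"dz":0,"ax":0,"ay":0,"az":0,"gripper":1},{"dx":0.16,"dy":-0.011,"dz":0,"ax":0,"ay":0,"az":0,"gripper":1},{"dx":0.16,"dy":-0.011,"dz":0,"ax":0,"ay":0,"az":0,"gripper":1},{"dx":0.16,"dy":-0.011,"dz":0,"ax":0,"ay":0,"az":0,"gripper":1},{"dx":0.16,"dy":-0.011,"dz":0,"ax":0,"ay":0,"az":0,"gripper":1},{"dx":0.16,"dy":-0.011,"dz":0,"ax":0,"ay":0,"az":0,"gripper":1},{"dx":0,"dy":0,"dz":0,"ax":0,"ay":0,"az":0,"gripper":1}]'

```text
clock: 3.48
eef_pos: [541.2, 284.3, 268.3]
tool_rot: [-3.14, -0.003, 1.334]
force: [0.4, -0.7, 0.4]
width: 85.5
gripper_force: 0.0
```

```bash
python3 go.py 543 278.3 118; python3 - <<'E'
from cell import ctrl
from h import *
d=ctrl.get_image("wrist");np.savez("w0.npz",**d);cv2.imwrite("pics/w0.png",d["color"][:,:,::-1]);print(d["T_tool_cam"].round(3).tolist(),d["fx"])
E
```

```text
t 3.475 p [541.2 284.3 268.3] rpy deg [-1.799e+02 -1.700e-01  7.643e+01] F [ 0.4 -0.7  0.4] w 85.5 gf 0.0
tool shift /300: [-0.0196  0.0115  0.5009]
[[0.001, -0.957, -0.292, 74.5], [1.0, 0.001, 0.001, 0.278], [-0.0, -0.292, 0.957, -150.664], [0.0, 0.0, 0.0, 1.0]] 353.7508232588857
```

View pics/w0.png

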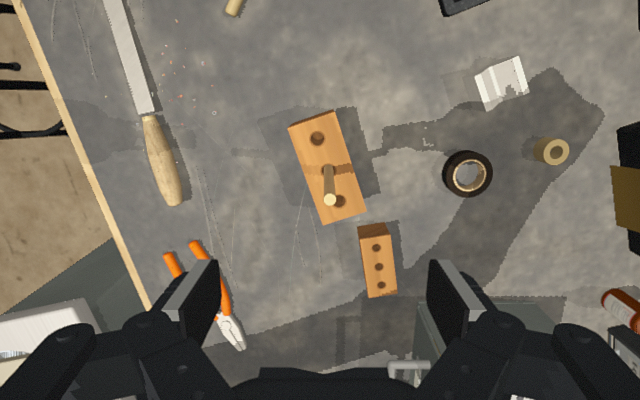

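The wrist view shows the stand between the fingers and slightly ahead of them, with the dowel top at (330,200) and its hole near (330,171).

```bash
cat >> h.py <<'E'
def Tw(d,s):
    from scipy.spatial.transform import Rotation as Ro
    T=np.eye(4);T[:3,:3]=Ro.from_euler("xyz",s["tool_rot"]).as_matrix();T[:3,3]=s["eef_pos"];return T@d["T_tool_cam"]
E
python3 - <<'E'
from cell import ctrl
from h import *
s=ctrl.read_state();d=dict(np.load("w0.npz"));T=Tw(d,s)
P=cloud(d,T)
g=P[...,2];sub=np.zeros(g.shape,bool);sub[100:240,280:380]=1
m=(g>150)&(g<175)&sub;ys,xs=np.nonzero(m);print(m.sum(),xs.mean(),ys.mean(),plane(d,[[xs.mean(),ys.mean()]],160,T))
m=((abs(g-60)<8)&sub).astype(np.uint8)
c=max(cv2.findContours(m,0,1)[0],key=cv2.contourArea).reshape(-1,2)
print(cv2.minAreaRect(plane(d,c,60,T)[:,:2].astype(np.float32)))
E
```

```text
161 329.40372670807454 197.472049689441 [[545.31782024 275.42570096 160.        ]]
((545.0802001953125, 273.9350891113281), (50.050689697265625, 110.80158233642578), 5.196356773376465)
```

Call:
step_arm --plan '[{"dx":-0.0215,"dy":0.0148,"dz":0.05,"ax":0,"ay":0,"az":0,"gripper":1},{"dx":0,"dy":0,"dz":0.15,"ax":0,"ay":0,"az":0,"gripper":1},{"dx":0,"dy":0,"dz":0.15,"ax":0,"ay":0,"az":0,"gripper":1},{"dx":0,"dy":0,"dz":0.1,"ax":0,"ay":0,"az":0,"gripper":1},{"dx":0,"dy":0,"dz":0.05,"ax":0,"ay":0,"az":0,"gripper":1},{"dx":0,"dy":0,"dz":0,"ax":0,"ay":0,"az":0,"gripper":1},{"dx":0,"dy":0,"dz":0,"ax":0,"ay":0,"az":0,"gripper":1}]'

```text
clock: 4.4
eef_pos: [546.2, 271.8, 119.9]
tool_rot: [3.14, -0.001, 1.33]
force: [0.9, 0.3, 0.7]
width: 85.5
gripper_force: 0.0
```

Call:
step_arm --plan '[{"dx":0,"dy":0,"dz":0,"ax":0,"ay":0,"az":0,"gripper":0},{"dx":0,"dy":0,"dz":0,"ax":0,"ay":0,"az":0,"gripper":0},{"dx":0,"dy":0,"dz":0,"ax":0,"ay":0,"az":0,"gripper":0},{"dx":0,"dy":0,"dz":0,"ax":0,"ay":0,"az":0,"gripper":0},{"dx":0,"dy":0,"dz":0,"ax":0,"ay":0,"az":0,"gripper":0},{"dx":0,"dy":0,"dz":0,"ax":0,"ay":0,"az":0,"gripper":0},{"dx":0,"dy":0,"dz":0,"ax":0,"ay":0,"az":0,"gripper":0}]'

```text
clock: 5.28
eef_pos: [545.3, 271.9, 118.9]
tool_rot: [3.141, -0.0, 1.33]
force: [-0.8, -1.2, 2.9]
width: 8.2
gripper_force: 58.4
```

Call:
step_arm --plan '[{"dx":0,"dy":0,"dz":-0.05,"ax":0,"ay":0,"az":0,"gripper":0},{"dx":0,"dy":0,"dz":-0.1,"ax":0,"ay":0,"az":0,"gripper":0},{"dx":0,"dy":0,"dz":-0.1,"ax":0,"ay":0,"az":0,"gripper":0},{"dx":0,"dy":0,"dz":-0.1,"ax":0,"ay":0,"az":0,"gripper":0},{"dx":0,"dy":0,"dz":-0.05,"ax":0,"ay":0,"az":0,"gripper":0},{"dx":0,"dy":0,"dz":0,"ax":0,"ay":0,"az":0,"gripper":0},{"dx":0,"dy":0,"dz":0,"ax":0,"ay":0,"az":0,"gripper":0},{"dx":0,"dy":0,"dz":0,"ax":0,"ay":0,"az":0,"gripper":0}]'

```text
clock: 6.28
eef_pos: [544.5, 271.3, 237.4]
tool_rot: [-3.14, 0.002, 1.331]
force: [0.6, 0.2, -0.6]
width: 8.5
gripper_force: 58.4
```

```bash
python3 go.py 684 -48 240; python3 - <<'E'
from cell import ctrl
from h import *
ims=[]
for n in ("scene","top","wrist"):
    d=ctrl.get_image(n);np.savez(n+"1.npz",**d);ims.append(d["color"][:,:,::-1])
c=np.hstack([cv2.resize(ims[0][130:290,190:320],(390,480)),cv2.resize(ims[1][150:280,200:310],(406,480))]);cv2.imwrite("pics/c2.png",c)
E
```

```text
t 6.275 p [544.5 271.3 237.4] rpy deg [-1.799e+02  9.000e-02  7.623e+01] F [ 0.6  0.2 -0.6] w 8.5 gf 58.441479206085205
tool shift /300: [-0.9233  0.7048 -0.0084]
```

View pics/c2.png

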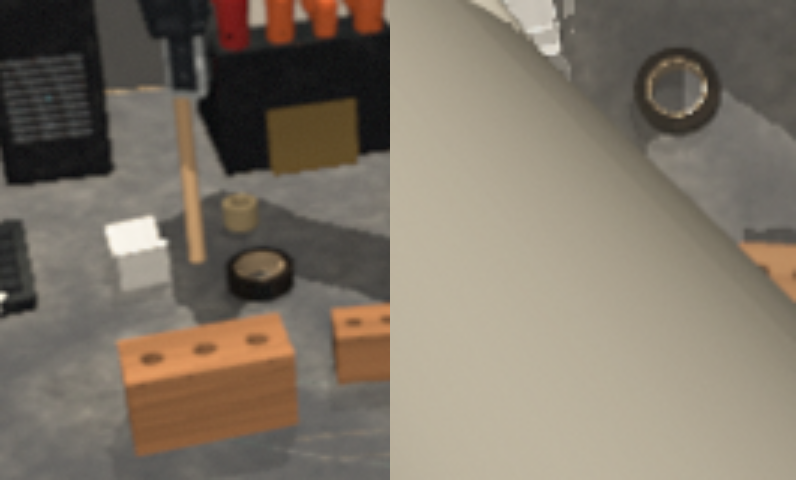

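The scene crop shows the dowel held, with its lower end at scene pixel (255,217) and a slight tilt. The arm hides it in the top view. I'll fit the axis in the grip plane, since the grip centres it along tool y.

```bash
cat > tip.py <<'E'
from cell import ctrl
from h import *
from scipy.spatial.transform import Rotation as Ro
import sys
def tip(d,s,box):
    u0,v0,u1,v1=box
    R=Ro.from_euler("xyz",s["tool_rot"]).as_matrix();p=s["eef_pos"]
    hsv=cv2.cvtColor(d["color"],cv2.COLOR_RGB2HSV)[v0:v1,u0:u1]
    P=cloud(d)[v0:v1,u0:u1]
    dist=abs((P-p)@R[:,1]);m=((dist<22)&(hsv[...,1]>60)).astype(np.uint8)
    L=cv2.connectedComponentsWithStats(m);i=1+np.argmax(L[2][1:,4]);m=L[1]==i
    rows=np.unique(np.nonzero(m)[0]);q=[]
    for r in rows:
        x=np.nonzero(m[r])[0];q.append([u0+x.mean(),v0+r,len(x)])
    q=np.array(q);ry=rays(d,q[:,:2]);v=np.c_[ry,np.ones(len(ry))]@d["T"][:3,:3].T
    t=((p-d["T"][:3,3])@R[:,1])/(v@R[:,1]);W=d["T"][:3,3]+v*t[:,None]
    l=(W-p)@R
    f=np.polyfit(l[3:-3,2],l[3:-3,0],1)
    print("rows",rows[0]+v0,rows[-1]+v0,"w",q[:,2].mean(),"x=%.4f z + %.2f"%tuple(f),"z range",l[0,2].round(1),l[-1,2].round(1),"resid",np.std(l[3:-3,0]-np.polyval(f,l[3:-3,2])).round(2))
    return f,R,p
if __name__=="__main__":
    s=ctrl.read_state();d=dict(np.load("scene1.npz"))
    f,R,p=tip(d,s,(235,150,275,225))
    zt=108.;t=np.array([np.polyval(f,zt),0,zt]);print("tip tool",t,"world",p+R@t)
E
python3 tip.py
```

```text
rows 163 217 w 5.3090909090909095 x=0.0038 z + 5.94 z range -1.4 111.1 resid 0.31
tip tool [  6.35814853   0.         108.        ] world [546.27826598 277.72013854 129.9866785 ]
```

Call:
step_arm --plan '[{"dx":-0.1159,"dy":0.0882,"dz":0,"ax":0,"ay":0,"az":0,"gripper":0},{"dx":-0.1159,"dy":0.0882,"dz":0,"ax":0,"ay":0,"az":0,"gripper":0},{"dx":-0.1159,"dy":0.0882,"dz":0,"ax":0,"ay":0,"az":0,"gripper":0},{"dx":-0.1159,"dy":0.0882,"dz":0,"ax":0,"ay":0,"az":0,"gripper":0},{"dx":-0.1159,"dy":0.0882,"dz":0,"ax":0,"ay":0,"az":0,"gripper":0},{"dx":-0.1159,"dy":0.0882,"dz":0,"ax":0,"ay":0,"az":0,"gripper":0},{"dx":-0.1159,"dy":0.0882,"dz":0,"ax":0,"ay":0,"az":0,"gripper":0},{"dx":-0.1159,"dy":0.0882,"dz":0,"ax":0,"ay":0,"az":0,"gripper":0},{"dx":0,"dy":0,"dz":0.01,"ax":0,"ay":0,"az":0,"gripper":0},{"dx":0,"dy":0,"dz":0.01,"ax":0,"ay":0,"az":0,"gripper":0},{"dx":0,"dy":0,"dz":0,"ax":0,"ay":0,"az":0,"gripper":0},{"dx":0,"dy":0,"dz":0,"ax":0,"ay":0,"az":0,"gripper":0}]'

```text
clock: 7.92
eef_pos: [684.5, -47.3, 233.0]
tool_rot: [3.142, -0.0, 1.332]
force: [-0.8, -0.9, 0.0]
width: 8.3
gripper_force: 58.5
```

```bash
python3 - <<'E'
from cell import ctrl
from tip import *
E=[]
for i in range(5):
    s=ctrl.read_state();E.append(s["eef_pos"]);d=ctrl.get_image("scene")
E=np.array(E);print(E.mean(0).round(1),E.std(0).round(2),s["tool_rot"],s["clock"])
np.savez("scene2.npz",**d)
s["eef_pos"]=E.mean(0)
f,R,p=tip(d,s,(365,100,415,180));t=np.array([np.polyval(f,109),0,109]);print("tip",p+R@t)
d2=ctrl.get_image("top");a=d["color"][90:230,330:450,::-1];b=d2["color"][120:240,340:460,::-1]
cv2.imwrite("pics/c3.png",np.hstack([cv2.resize(a,(400,466)),cv2.resize(b,(400,466))]))
E
```

```text
[684.6 -47.9 233. ] [0.06 0.4  0.02] [ 3.14114255e+00 -1.31178197e-05  1.33105169e+00] 8.125
rows 124 170 w 4.042553191489362 x=0.0064 z + 5.51 z range -4.5 107.4 resid 0.52
tip [686.07273696 -41.86600671 124.00261292]
```

View pics/c3.png

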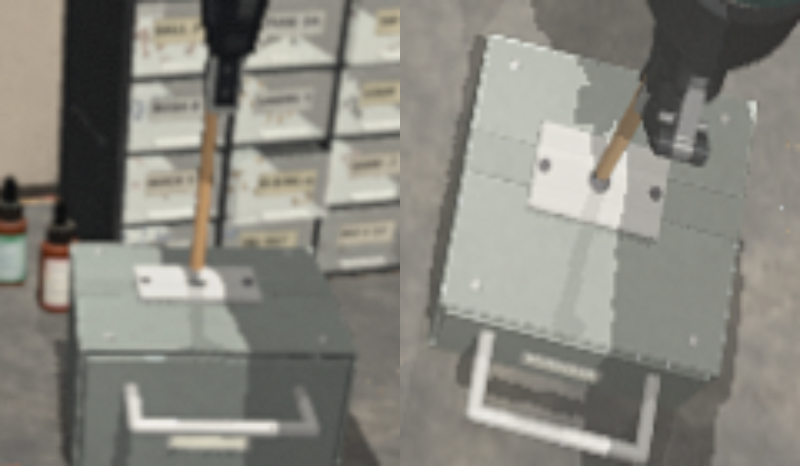

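The tip hovers over the hole in both views. I'll lower it to just above the plate and compare.

Call:
step_arm --plan '[{"dx":0,"dy":0,"dz":0.015,"ax":0,"ay":0,"az":0,"gripper":0},{"dx":0,"dy":0,"dz":0.01,"ax":0,"ay":0,"az":0,"gripper":0},{"dx":0,"dy":0,"dz":0,"ax":0,"ay":0,"az":0,"gripper":0},{"dx":0,"dy":0,"dz":0,"ax":0,"ay":0,"az":0,"gripper":0}]'

```text
clock: 8.72
eef_pos: [684.6, -48.8, 225.2]
tool_rot: [-3.142, -0.0, 1.33]
force: [-0.3, -1.5, -0.1]
width: 8.0
gripper_force: 58.5
```

```bash
python3 - <<'E'
from cell import ctrl
from tip import *
s=ctrl.read_state();print(s["eef_pos"],s["force"])
d=ctrl.get_image("scene");d2=ctrl.get_image("top");np.savez("top3.npz",**d2)
a=d["color"][145:190,360:420,::-1];b=d2["color"][145:190,370:430,::-1]
cv2.imwrite("pics/c4.png",np.hstack([cv2.resize(x,(390,292),interpolation=cv2.INTER_CUBIC) for x in (a,b)]))
E
```

```text
[684.59705878 -48.82876959 225.21665221] [-0.28558482 -1.53988925 -0.12220273]
```

View pics/c4.png

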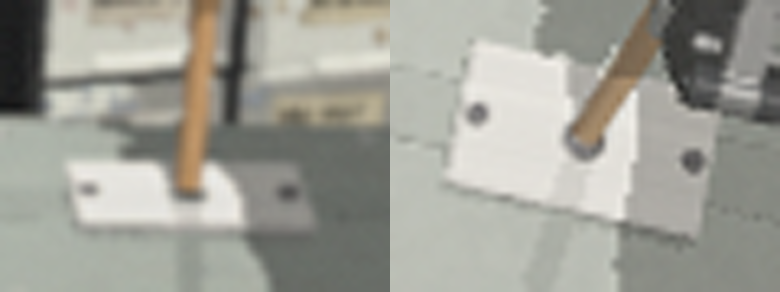

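The tip looks centred in the hole, in the scene crop at (190,190) and in the top crop at (584,140). I'll feel downward gently.

Call:
step_arm --plan '[{"dx":0,"dy":0,"dz":0.0033,"ax":0,"ay":0,"az":0,"gripper":0},{"dx":0,"dy":0,"dz":0.0033,"ax":0,"ay":0,"az":0,"gripper":0},{"dx":0,"dy":0,"dz":0.0033,"ax":0,"ay":0,"az":0,"gripper":0},{"dx":0,"dy":0,"dz":0,"ax":0,"ay":0,"az":0,"gripper":0}]'

```text
clock: 9.32
eef_pos: [684.5, -48.8, 222.1]
tool_rot: [-3.141, 0.0, 1.33]
force: [0.2, 0.1, -1.1]
width: 8.0
gripper_force: 58.5
```

Call:
step_arm --plan '[{"dx":0,"dy":0,"dz":0.003,"ax":0,"ay":0,"az":0,"gripper":0},{"dx":0,"dy":0,"dz":0.003,"ax":0,"ay":0,"az":0,"gripper":0},{"dx":0,"dy":0,"dz":0,"ax":0,"ay":0,"az":0,"gripper":0}]'

```text
clock: 9.7
eef_pos: [684.5, -48.8, 220.4]
tool_rot: [-3.141, 0.0, 1.33]
force: [0.1, -0.0, -0.0]
width: 8.3
gripper_force: 58.5
```

Call:
step_arm --plan '[{"dx":0,"dy":0,"dz":0.003,"ax":0,"ay":0,"az":0,"gripper":0},{"dx":0,"dy":0,"dz":0,"ax":0,"ay":0,"az":0,"gripper":0},{"dx":0,"dy":0,"dz":0,"ax":0,"ay":0,"az":0,"gripper":0}]'

```text
clock: 10.07
eef_pos: [684.6, -48.8, 219.6]
tool_rot: [3.141, -0.0, 1.33]
force: [0.3, 0.5, -0.2]
width: 8.4
gripper_force: 58.5
```

The tip is through the plate with no force, so it is in the hole. Next is the catch.

Call:
step_arm --plan '[{"dx":0,"dy":0,"dz":0.004,"ax":0,"ay":0,"az":0,"gripper":0},{"dx":0,"dy":0,"dz":0.004,"ax":0,"ay":0,"az":0,"gripper":0},{"dx":0,"dy":0,"dz":0.004,"ax":0,"ay":0,"az":0,"gripper":0},{"dx":0,"dy":0,"dz":0.004,"ax":0,"ay":0,"az":0,"gripper":0},{"dx":0,"dy":0,"dz":0.004,"ax":0,"ay":0,"az":0,"gripper":0},{"dx":0,"dy":0,"dz":0,"ax":0,"ay":0,"az":0,"gripper":0}]'

```text
clock: 10.82
eef_pos: [684.9, -48.7, 214.7]
tool_rot: [3.14, -0.0, 1.33]
force: [-1.8, 0.2, 4.2]
width: 8.3
gripper_force: 59.1
```

Call:
step_arm --plan '[{"dx":0,"dy":0,"dz":0.004,"ax":0,"ay":0,"az":0,"gripper":0},{"dx":0,"dy":0,"dz":0.004,"ax":0,"ay":0,"az":0,"gripper":0},{"dx":0,"dy":0,"dz":0,"ax":0,"ay":0,"az":0,"gripper":0}]'

```text
clock: 11.2
eef_pos: [684.9, -48.7, 212.6]
tool_rot: [3.14, -0.0, 1.33]
force: [-1.8, 0.9, 6.4]
width: 8.5
gripper_force: 59.1
```

Call:
step_arm --plan '[{"dx":0,"dy":0,"dz":0.004,"ax":0,"ay":0,"az":0,"gripper":0},{"dx":0,"dy":0,"dz":0.004,"ax":0,"ay":0,"az":0,"gripper":0},{"dx":0,"dy":0,"dz":0.004,"ax":0,"ay":0,"az":0,"gripper":0},{"dx":0,"dy":0,"dz":0,"ax":0,"ay":0,"az":0,"gripper":0}]'

```text
clock: 11.7
eef_pos: [685.1, -48.7, 208.8]
tool_rot: [3.14, -0.0, 1.33]
force: [-1.1, 0.5, 5.4]
width: 8.1
gripper_force: 59.0
```

Call:
step_arm --plan '[{"dx":0,"dy":0,"dz":0.004,"ax":0,"ay":0,"az":0,"gripper":0},{"dx":0,"dy":0,"dz":0.004,"ax":0,"ay":0,"az":0,"gripper":0},{"dx":0,"dy":0,"dz":0,"ax":0,"ay":0,"az":0,"gripper":0},{"dx":0,"dy":0,"dz":0,"ax":0,"ay":0,"az":0,"gripper":0}]'

```text
clock: 12.2
eef_pos: [685.1, -48.7, 206.6]
tool_rot: [3.14, -0.0, 1.33]
force: [-1.5, -0.2, 6.0]
width: 8.5
gripper_force: 59.1
```

```bash
cat > drw.py <<'E'
from cell import ctrl
from h import *
a=np.radians(-13.8);C=np.array([672.,-43.5]);x=np.array([np.cos(a),np.sin(a)])
P=cloud(ctrl.get_image("scene"));Q=P[140:290,320:460].reshape(-1,3)
q=Q[(Q[:,2]>75)&(Q[:,2]<92)];l=(q[:,:2]-C)@np.c_[x,[-x[1],x[0]]]
l=l[(abs(l[:,1])<40)&(l[:,0]<-100)&(l[:,0]>-230)];print("handle front at",np.percentile(l[:,0],[5,50]),len(l))
E
python3 drw.py
```

```text
handle front at [-158.26751414 -108.64209756] 450
```

The drawer has sprung out about 27 mm, at about 6 N. I'll retract and retrace to the stand.

Call:
step_arm --plan '[{"dx":0,"dy":0,"dz":-0.02,"ax":0,"ay":0,"az":0,"gripper":0},{"dx":0,"dy":0,"dz":-0.03,"ax":0,"ay":0,"az":0,"gripper":0},{"dx":0,"dy":0,"dz":-0.03,"ax":0,"ay":0,"az":0,"gripper":0},{"dx":0,"dy":0,"dz":-0.0319,"ax":0,"ay":0,"az":0,"gripper":0},{"dx":0.1159,"dy":-0.0882,"dz":0,"ax":0,"ay":0,"az":0,"gripper":0},{"dx":0.1159,"dy":-0.0882,"dz":0,"ax":0,"ay":0,"az":0,"gripper":0},{"dx":0.1159,"dy":-0.0882,"dz":0,"ax":0,"ay":0,"az":0,"gripper":0},{"dx":0.1159,"dy":-0.0882,"dz":0,"ax":0,"ay":0,"az":0,"gripper":0},{"dx":0.1159,"dy":-0.0882,"dz":0,"ax":0,"ay":0,"az":0,"gripper":0},{"dx":0.1159,"dy":-0.0882,"dz":0,"ax":0,"ay":0,"az":0,"gripper":0},{"dx":0.1159,"dy":-0.0882,"dz":0,"ax":0,"ay":0,"az":0,"gripper":0},{"dx":0.1159,"dy":-0.0882,"dz":0,"ax":0,"ay":0,"az":0,"gripper":0},{"dx":0,"dy":0,"dz":0,"ax":0,"ay":0,"az":0,"gripper":0},{"dx":0,"dy":0,"dz":0,"ax":0,"ay":0,"az":0,"gripper":0},{"dx":0,"dy":0,"dz":0,"ax":0,"ay":0,"az":0,"gripper":0},{"dx":0,"dy":0,"dz":0,"ax":0,"ay":0,"az":0,"gripper":0}]'

```text
clock: 14.25
eef_pos: [545.8, 270.4, 238.7]
tool_rot: [3.141, 0.0, 1.328]
force: [-0.7, -0.6, 0.2]
width: 8.5
gripper_force: 58.5
```

```bash
python3 - <<'E'
from cell import ctrl
from tip import *
E=[]
for i in range(4):
    s=ctrl.read_state();E.append(s["eef_pos"]);d=ctrl.get_image("scene")
E=np.array(E);print(E.mean(0).round(1),s["tool_rot"],s["clock"]);s["eef_pos"]=E.mean(0)
f,R,p=tip(d,s,(235,150,275,225));t=np.array([np.polyval(f,109),0,109]);print("tip",p+R@t)
E
python3 drw.py
```

```text
[545.6 270.8 238.7] [3.14155825e+00 7.77986403e-05 1.32937606e+00] 14.4
rows 162 216 w 5.2727272727272725 x=0.0039 z + 6.66 z range -2.2 110.2 resid 0.37
tip [547.33938052 277.68114839 129.70199214]
handle front at [-157.95656467 -108.99601148] 450
```

Call:
step_arm --plan '[{"dx":0,"dy":-0.0023,"dz":0.05,"ax":0,"ay":0,"az":0,"gripper":0},{"dx":0,"dy":0,"dz":0.08,"ax":0,"ay":0,"az":0,"gripper":0},{"dx":0,"dy":0,"dz":0.06,"ax":0,"ay":0,"az":0,"gripper":0},{"dx":0,"dy":0,"dz":0.03,"ax":0,"ay":0,"az":0,"gripper":0},{"dx":0,"dy":0,"dz":0,"ax":0,"ay":0,"az":0,"gripper":0},{"dx":0,"dy":0,"dz":0,"ax":0,"ay":0,"az":0,"gripper":0},{"dx":0,"dy":0,"dz":0.004,"ax":0,"ay":0,"az":0,"gripper":0},{"dx":0,"dy":0,"dz":0.004,"ax":0,"ay":0,"az":0,"gripper":0},{"dx":0,"dy":0,"dz":0.004,"ax":0,"ay":0,"az":0,"gripper":0},{"dx":0,"dy":0,"dz":0.004,"ax":0,"ay":0,"az":0,"gripper":0},{"dx":0,"dy":0,"dz":0.004,"ax":0,"ay":0,"az":0,"gripper":0},{"dx":0,"dy":0,"dz":0,"ax":0,"ay":0,"az":0,"gripper":0}]'

```text
clock: 16.0
eef_pos: [544.4, 271.9, 166.6]
tool_rot: [-3.141, 0.0, 1.33]
force: [-0.2, 0.8, -0.6]
width: 8.1
gripper_force: 58.5
```

Call:
step_arm --plan '[{"dx":0,"dy":0,"dz":0.007,"ax":0,"ay":0,"az":0,"gripper":0},{"dx":0,"dy":0,"dz":0.007,"ax":0,"ay":0,"az":0,"gripper":0},{"dx":0,"dy":0,"dz":0,"ax":0,"ay":0,"az":0,"gripper":0}]'

```text
clock: 16.38
eef_pos: [544.4, 271.8, 162.3]
tool_rot: [-3.141, 0.0, 1.33]
force: [1.5, -0.4, 0.7]
width: 8.4
gripper_force: 58.5
```

Call:
step_arm --plan '[{"dx":0,"dy":0,"dz":0.02,"ax":0,"ay":0,"az":0,"gripper":0},{"dx":0,"dy":0,"dz":0.02,"ax":0,"ay":0,"az":0,"gripper":0},{"dx":0,"dy":0,"dz":0.02,"ax":0,"ay":0,"az":0,"gripper":0},{"dx":0,"dy":0,"dz":0.02,"ax":0,"ay":0,"az":0,"gripper":0},{"dx":0,"dy":0,"dz":0,"ax":0,"ay":0,"az":0,"gripper":0}]'

```text
clock: 17.0
eef_pos: [544.1, 271.7, 137.8]
tool_rot: [-3.141, 0.001, 1.331]
force: [0.6, -0.5, 0.3]
width: 8.3
gripper_force: 58.5
```

Call:
step_arm --plan '[{"dx":0,"dy":0,"dz":0.02,"ax":0,"ay":0,"az":0,"gripper":0},{"dx":0,"dy":0,"dz":0.02,"ax":0,"ay":0,"az":0,"gripper":0},{"dx":0,"dy":0,"dz":0.01,"ax":0,"ay":0,"az":0,"gripper":0},{"dx":0,"dy":0,"dz":0.007,"ax":0,"ay":0,"az":0,"gripper":0},{"dx":0,"dy":0,"dz":0.004,"ax":0,"ay":0,"az":0,"gripper":0},{"dx":0,"dy":0,"dz":0,"ax":0,"ay":0,"az":0,"gripper":0},{"dx":0,"dy":0,"dz":0,"ax":0,"ay":0,"az":0,"gripper":0}]'

```text
clock: 17.88
eef_pos: [544.7, 272.0, 120.4]
tool_rot: [3.141, -0.0, 1.33]
force: [0.4, -0.6, 0.1]
width: 8.2
gripper_force: 58.5
```

Within about 1–2 mm of the floor. I'll release so the dowel drops, then rise.

Call:
step_arm --plan '[{"dx":0,"dy":0,"dz":0.004,"ax":0,"ay":0,"az":0,"gripper":0},{"dx":0,"dy":0,"dz":0,"ax":0,"ay":0,"az":0,"gripper":0.2},{"dx":0,"dy":0,"dz":0,"ax":0,"ay":0,"az":0,"gripper":0.6},{"dx":0,"dy":0,"dz":0,"ax":0,"ay":0,"az":0,"gripper":0.6},{"dx":0,"dy":0,"dz":0,"ax":0,"ay":0,"az":0,"gripper":0.6},{"dx":0,"dy":0,"dz":0,"ax":0,"ay":0,"az":0,"gripper":0.6},{"dx":0,"dy":0,"dz":-0.1,"ax":0,"ay":0,"az":0,"gripper":0.6},{"dx":0,"dy":0,"dz":-0.15,"ax":0,"ay":0,"az":0,"gripper":0.6},{"dx":0,"dy":0,"dz":-0.15,"ax":0,"ay":0,"az":0,"gripper":0.6},{"dx":0,"dy":0,"dz":0,"ax":0,"ay":0,"az":0,"gripper":0.6},{"dx":0,"dy":0,"dz":0,"ax":0,"ay":0,"az":0,"gripper":0.6}]'

```text
clock: 19.25
eef_pos: [544.1, 271.5, 238.5]
tool_rot: [-3.141, 0.001, 1.33]
force: [0.2, -0.5, -0.7]
width: 51.1
gripper_force: 0.0
```

```bash
python3 - <<'E'
from cell import ctrl
from h import *
d=ctrl.get_image("scene");P=cloud(d)
m=np.zeros((400,640),bool);m[185:250,235:280]=(P[185:250,235:280,2]>70)&(P[185:250,235:280,2]<175)&(P[185:250,235:280,0]<575)&(P[185:250,235:280,0]>515)
ys,xs=np.nonzero(m);print("dowel rows",ys.min(),ys.max(),P[...,2][m].max())
# handle bar: bright pixels, plane z=85
g=d["color"].min(2);b=np.zeros_like(g);b[195:270,350:450]=(g[195:270,350:450]>190)
ys,xs=np.nonzero(b);print(len(xs),xs.min(),xs.max(),ys.min(),ys.max())
cv2.imwrite("pics/c5.png",cv2.resize(d["color"][140:300,210:450,::-1],(780,520)))
E
python3 go.py
```

```text
dowel rows 201 242 162.8016343833828
113 397 427 214 230
t 19.3 p [543.8 271.3 237.8] rpy deg [-1.7991e+02  1.0000e-01  7.6230e+01] F [ 0.5 -0.5  0.3] w 51.5 gf 0.0
```

View pics/c5.png

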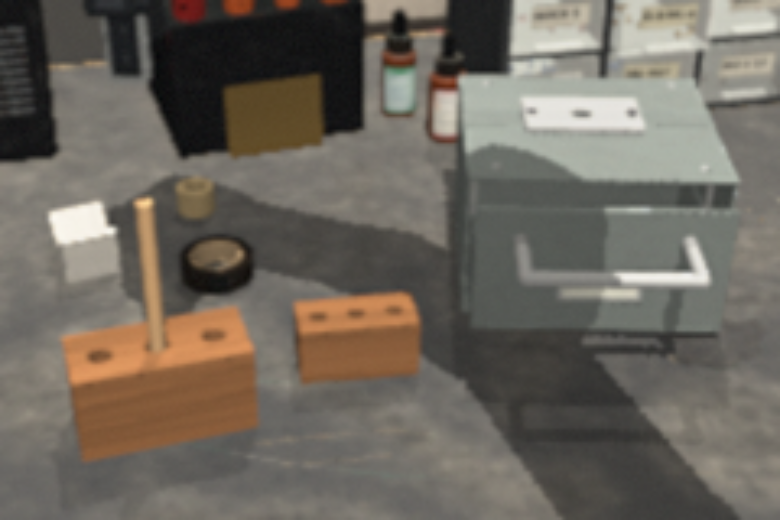

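The dowel is back upright in the middle hole, with its top at the same row (201) as at the start. The drawer is out, with its handle bar at about scene pixel (399,226).

```bash
python3 - <<'E'
from h import *
d=dict(np.load("scene0.npz"))
p=plane(d,[[372,224.5],[398.6,225.8],[426,226.3]],80);print(p.round(1))
a=np.radians(-13.8);C=np.array([673.,-43.]);x=np.array([np.cos(a),np.sin(a)])
print("cab coords",((p[:,:2]-C)@np.c_[x,[-x[1],x[0]]]).round(1), "mid at 27:",C-154*x)
E
python3 drw.py; python3 go.py 523 -6 220
```

```text
[[541.   44.   80. ]
 [524.9  -7.3  80. ]
 [511.3 -61.1  80. ]]
cab coords [[-148.9   53. ]
 [-152.3   -0.7]
 [-152.7  -56.1]] mid at 27: [523.44532089  -6.26584753]
handle front at [-158.3116044  -109.05109866] 446
t 19.35 p [543.7 271.3 237.6] rpy deg [-1.7988e+02  1.2000e-01  7.6230e+01] F [-0.1 -0.8 -0.6] w 51.1 gf 0.0
tool shift /300: [-0.9139  0.1532  0.0601]
```

Call:
step_arm --plan '[{"dx":-0.131,"dy":0.0224,"dz":0,"ax":0,"ay":0,"az":0,"gripper":0.4},{"dx":-0.131,"dy":0.0224,"dz":0,"ax":0,"ay":0,"az":0,"gripper":0.4},{"dx":-0.131,"dy":0.0224,"dz":0,"ax":0,"ay":0,"az":0,"gripper":0.4},{"dx":-0.131,"dy":0.0224,"dz":0,"ax":0,"ay":0,"az":0,"gripper":0.4},{"dx":-0.131,"dy":0.0224,"dz":0,"ax":0,"ay":0,"az":0,"gripper":0.4},{"dx":-0.131,"dy":0.0224,"dz":0,"ax":0,"ay":0,"az":0,"gripper":0.4},{"dx":-0.131,"dy":0.0224,"dz":0,"ax":0,"ay":0,"az":0,"gripper":0.4},{"dx":0,"dy":0,"dz":0.15,"ax":0,"ay":0,"az":0,"gripper":0.4},{"dx":0,"dy":0,"dz":0.1,"ax":0,"ay":0,"az":0,"gripper":0.4},{"dx":0,"dy":0,"dz":0,"ax":0,"ay":0,"az":0,"gripper":0.4},{"dx":0,"dy":0,"dz":0,"ax":0,"ay":0,"az":0,"gripper":0.4},{"dx":0,"dy":0,"dz":0,"ax":0,"ay":0,"az":0,"gripper":0.4}]'

```text
clock: 20.85
eef_pos: [525.7, -6.2, 165.2]
tool_rot: [3.139, -0.001, 1.331]
force: [0.2, 0.9, -0.0]
width: 33.7
gripper_force: 0.0
```

```bash
python3 go.py 524.5 -7 83; python3 - <<'E'
from cell import ctrl
import cv2
cv2.imwrite("pics/c6.png",ctrl.get_image("wrist")["color"][:,:,::-1])
E
```

```text
t 20.85 p [525.7  -6.2 165.2] rpy deg [ 1.7987e+02 -3.0000e-02  7.6250e+01] F [ 0.2  0.9 -0. ] w 33.7 gf 0.0
tool shift /300: [-0.0036 -0.0037  0.2739]
```

View pics/c6.png

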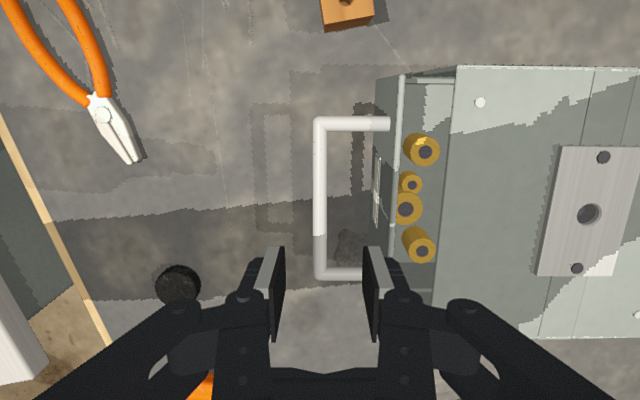

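The bar, at column 320, is centred between the fingers. I'll descend and hook it.

Call:
step_arm --plan '[{"dx":-0.0036,"dy":-0.0037,"dz":0.12,"ax":0,"ay":0,"az":0,"gripper":0.4},{"dx":0,"dy":0,"dz":0.1,"ax":0,"ay":0,"az":0,"gripper":0.4},{"dx":0,"dy":0,"dz":0.054,"ax":0,"ay":0,"az":0,"gripper":0.4},{"dx":0,"dy":0,"dz":0,"ax":0,"ay":0,"az":0,"gripper":0.4},{"dx":0,"dy":0,"dz":0,"ax":0,"ay":0,"az":0,"gripper":0.4}]'

```text
clock: 21.52
eef_pos: [524.3, -7.1, 82.8]
tool_rot: [3.14, -0.001, 1.331]
force: [0.2, -0.1, 0.4]
width: 34.1
gripper_force: 0.0
```

Call:
step_arm --plan '[{"dx":0,"dy":-0.02,"dz":0,"ax":0,"ay":0,"az":0,"gripper":0.4},{"dx":0,"dy":-0.02,"dz":0,"ax":0,"ay":0,"az":0,"gripper":0.4},{"dx":0,"dy":-0.02,"dz":0,"ax":0,"ay":0,"az":0,"gripper":0.4},{"dx":0,"dy":-0.02,"dz":0,"ax":0,"ay":0,"az":0,"gripper":0.4},{"dx":0,"dy":-0.02,"dz":0,"ax":0,"ay":0,"az":0,"gripper":0.4},{"dx":0,"dy":-0.02,"dz":0,"ax":0,"ay":0,"az":0,"gripper":0.4},{"dx":0,"dy":-0.02,"dz":0,"ax":0,"ay":0,"az":0,"gripper":0.4},{"dx":0,"dy":-0.02,"dz":0,"ax":0,"ay":0,"az":0,"gripper":0.4},{"dx":0,"dy":0,"dz":0,"ax":0,"ay":0,"az":0,"gripper":0.4}]'

```text
clock: 22.65
eef_pos: [476.2, 4.3, 81.8]
tool_rot: [-3.141, 0.0, 1.331]
force: [-0.3, 0.1, -0.3]
width: 34.3
gripper_force: 0.0
```

```bash
python3 go.py; python3 drw.py
```

```text
t 22.65 p [476.2   4.3  81.8] rpy deg [-1.7997e+02  1.0000e-02  7.6250e+01] F [-0.3  0.1 -0.3] w 34.3 gf 0.0
handle front at [-158.39980911 -108.93583396] 228
```

Call:
step_arm --plan '[{"dx":0,"dy":-0.02,"dz":0,"ax":0,"ay":0,"az":0,"gripper":0.4},{"dx":0,"dy":-0.01,"dz":0,"ax":0,"ay":0,"az":0,"gripper":0.4},{"dx":0,"dy":-0.01,"dz":0,"ax":0,"ay":0,"az":0,"gripper":0.4},{"dx":0,"dy":0,"dz":0,"ax":0,"ay":0,"az":0,"gripper":0.4},{"dx":0,"dy":0,"dz":0,"ax":0,"ay":0,"az":0,"gripper":0.4}]'

```text
clock: 23.32
eef_pos: [465.3, 7.0, 81.8]
tool_rot: [3.141, -0.0, 1.33]
force: [0.4, -0.4, -0.3]
width: 34.3
gripper_force: 0.0
```

Call:
step_arm --plan '[{"dx":0,"dy":-0.007,"dz":0,"ax":0,"ay":0,"az":0,"gripper":0.4},{"dx":0,"dy":0,"dz":0,"ax":0,"ay":0,"az":0,"gripper":0.4}]'

```text
clock: 23.58
eef_pos: [462.9, 7.5, 81.8]
tool_rot: [-3.141, 0.0, 1.331]
force: [0.3, 0.4, 0.2]
width: 33.7
gripper_force: 0.0
```

```bash
python3 go.py; python3 - <<'E'
from cell import ctrl
import cv2,numpy as np
d=ctrl.get_image("scene")["color"][140:300,330:460,::-1];e=ctrl.get_image("top")["color"][110:290,330:460,::-1]
cv2.imwrite("pics/c7.png",np.hstack([cv2.resize(d,(390,480)),cv2.resize(e,(347,480))]))
E
```

```text
t 23.575 p [462.9   7.5  81.8] rpy deg [-179.99    0.     76.23] F [0.3 0.4 0.2] w 33.7 gf 0.0
```

View pics/c7.png

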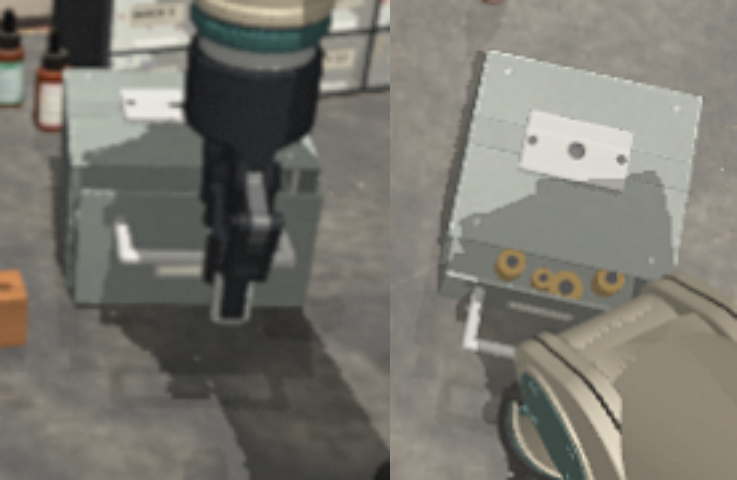

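```bash
python3 - <<'E'
from h import *
a=np.radians(-13.8);C=np.array([673.,-43.]);x=np.array([np.cos(a),np.sin(a)]);B=np.c_[x,[-x[1],x[0]]]
d=dict(np.load("top0.npz"))
p=plane(d,[[361.5,227],[359.2,239.4]],80);print(((p[:,:2]-C)@B).round(1))
from cell import ctrl
d=ctrl.get_image("scene");T=np.linalg.inv(d["T"])
for q in ([463,7.5,60],[463,7.5,82],[524,-7,80],[463,7.5,80]):
    print(q,cv2.projectPoints(np.array([q],float),cv2.Rodrigues(T[:3,:3])[0],T[:3,3],K(d),np.array([d["k1"],0,0,0]))[0].ravel())
P=cloud(d);
for r,c in ((225,375),(226,380),(226,385),(226,374)): print(P[r,c].round(1),((P[r,c,:2]-C)@B).round(1))
E
```

```text
[[-129.6   54.2]
 [-156.7   53.7]]
[463, 7.5, 60] [402.41323045 252.93812295]
[463, 7.5, 82] [403.64719463 243.72325948]
[524, -7, 80] [398.61786596 226.07269123]
[463, 7.5, 80] [403.5336137  244.57252271]
[533.1  40.6  83.4] [-155.8   47.8]
[529.   31.3  82.4] [-157.5   37.8]
[525.9  21.8  83. ] [-158.3   27.8]
[532.8  42.7  81.5] [-156.6   49.7]
```

```bash
python3 - <<'E'
from h import *
from cell import ctrl
s=ctrl.read_state();d=ctrl.get_image("wrist");np.savez("w7.npz",**d);L=cloud(d,d["T_tool_cam"]);col=d["color"]
W=cloud(d,Tw(d,s));a=np.radians(-13.8);C=np.array([673.,-43.]);x=np.array([np.cos(a),np.sin(a)])
g=col.max(2)
for r in range(150,400,25):
    print(r,[(c,*L[r,c].round().astype(int),int(g[r,c])) for c in range(240,440,20)])
b=(col.min(2)>150)&(abs(W[...,2]-84)<8);ys,xs=np.nonzero(b);print("bright at bar height",len(xs))
if len(xs):
    l=(W[b][:,:2]-C)@np.c_[x,[-x[1],x[0]]];print(np.percentile(l,[2,25,50,75,98],axis=0).round(1))
d0=dict(np.load("w0.npz"));L0=cloud(d0,d0["T_tool_cam"]);m=(L0[...,2]<60)&(d0["range_z"]>0)
print("open finger max z",np.percentile(L0[m][:,2],[90,99,100]), "now",np.percentile(L[(L[...,2]<60)&(abs(L[...,1])<45)&(abs(L[...,0])<15)][:,2],[50,90,99]))
E
```

```text
150 [(240, np.int64(36), np.int64(-55), np.int64(81), 163), (260, np.int64(37), np.int64(-41), np.int64(79), 159), (280, np.int64(37), np.int64(-28), np.int64(80), 164), (300, np.int64(37), np.int64(-15), np.int64(80), 159), (320, np.int64(36), np.int64(-2), np.int64(81), 151), (340, np.int64(37), np.int64(11), np.int64(80), 138), (360, np.int64(37), np.int64(24), np.int64(80), 153), (380, np.int64(37), np.int64(37), np.int64(80), 142), (400, np.int64(37), np.int64(51), np.int64(80), 154), (420, np.int64(37), np.int64(64), np.int64(80), 106)]
175 [(240, np.int64(20), np.int64(-56), np.int64(81), 153), (260, np.int64(19), np.int64(-42), np.int64(81), 173), (280, np.int64(20), np.int64(-29), np.int64(80), 178), (300, np.int64(19), np.int64(-15), np.int64(81), 157), (320, np.int64(19), np.int64(-2), np.int64(81), 146), (340, np.int64(19), np.int64(12), np.int64(81), 83), (360, np.int64(20), np.int64(25), np.int64(79), 108), (380, np.int64(20), np.int64(38), np.int64(81), 86), (400, np.int64(20), np.int64(52), np.int64(81), 89), (420, np.int64(20), np.int64(65), np.int64(81), 94)]
200 [(
[... 3918 characters left out ...]
(260, np.int64(17), np.int64(-13), np.int64(-91), 41), (280, np.int64(10), np.int64(-10), np.int64(-83), 41), (300, np.int64(10), np.int64(-5), np.int64(-83), 39), (320, np.int64(10), np.int64(0), np.int64(-84), 38), (340, np.int64(10), np.int64(4), np.int64(-83), 37), (360, np.int64(10), np.int64(9), np.int64(-84), 41), (380, np.int64(16), np.int64(12), np.int64(-90), 41), (400, np.int64(17), np.int64(17), np.int64(-91), 40), (420, np.int64(18), np.int64(20), np.int64(-92), 40)]
bright at bar height 4620
[[-158.1  -20.5]
 [-155.1   17.2]
 [-152.    49.3]
 [-138.1   55. ]
 [-113.    58.5]]
open finger max z [-46.7049409  -26.09485268 -20.55830291] now [-63.95561162 -33.34072505 -14.85039706]
```

The drawer has not moved. At this opening the fingertips stand about 10 mm higher than the TCP (wrist depth), so they passed over the bar. I'll go back, reach lower and pull again.

Call:
step_arm --plan '[{"dx":0,"dy":0,"dz":-0.1,"ax":0,"ay":0,"az":0,"gripper":0.4},{"dx":0,"dy":0.05,"dz":0,"ax":0,"ay":0,"az":0,"gripper":0.4},{"dx":0,"dy":0.08,"dz":0,"ax":0,"ay":0,"az":0,"gripper":0.4},{"dx":0,"dy":0.077,"dz":0,"ax":0,"ay":0,"az":0,"gripper":0.4},{"dx":0,"dy":0,"dz":0,"ax":0,"ay":0,"az":0,"gripper":0.4},{"dx":0,"dy":0,"dz":0,"ax":0,"ay":0,"az":0,"gripper":0.4},{"dx":0,"dy":0,"dz":0.05,"ax":0,"ay":0,"az":0,"gripper":0.4},{"dx":0,"dy":0,"dz":0.05,"ax":0,"ay":0,"az":0,"gripper":0.4},{"dx":0,"dy":0,"dz":0.015,"ax":0,"ay":0,"az":0,"gripper":0.4},{"dx":0,"dy":0,"dz":0,"ax":0,"ay":0,"az":0,"gripper":0.4}]'

```text
clock: 25.02
eef_pos: [522.9, -7.1, 76.7]
tool_rot: [-3.14, 0.0, 1.331]
force: [1.0, 0.7, 0.4]
width: 33.9
gripper_force: 0.0
```

Call:
step_arm --plan '[{"dx":0,"dy":0,"dz":0.015,"ax":0,"ay":0,"az":0,"gripper":0.4},{"dx":0,"dy":0,"dz":0.015,"ax":0,"ay":0,"az":0,"gripper":0.4},{"dx":0,"dy":0,"dz":0.015,"ax":0,"ay":0,"az":0,"gripper":0.4},{"dx":0,"dy":0,"dz":0,"ax":0,"ay":0,"az":0,"gripper":0.4}]'

```text
clock: 25.52
eef_pos: [523.1, -7.3, 63.5]
tool_rot: [-3.141, 0.0, 1.33]
force: [0.0, -0.0, 0.2]
width: 34.1
gripper_force: 0.0
```

```bash
python3 go.py; python3 - <<'E'
from h import *
from cell import ctrl
s=ctrl.read_state();d=ctrl.get_image("wrist");L=cloud(d,d["T_tool_cam"]);col=d["color"]
b=(col.min(2)>120)&(abs(s["eef_pos"][2]-L[...,2]-83)<9)&(abs(L[...,0])<40)&(abs(L[...,1])<40);print("bar tool xyz",np.percentile(L[b],[5,50,95],axis=0).round(1),b.sum())
E
```

```text
t 25.525 p [523.1  -7.3  63.5] rpy deg [-1.7997e+02  1.0000e-02  7.6230e+01] F [ 0.  -0.   0.2] w 34.1 gf 0.0
bar tool xyz [[-34.5  -4.5 -22.8]
 [  9.2   0.2 -21.2]
 [ 36.7   4.8 -18.5]] 4188
```

Call:
step_arm --plan '[{"dx":0,"dy":0,"dz":0.02,"ax":0,"ay":0,"az":0,"gripper":0.4},{"dx":0,"dy":0,"dz":0.02,"ax":0,"ay":0,"az":0,"gripper":0.4},{"dx":0,"dy":0,"dz":0.01,"ax":0,"ay":0,"az":0,"gripper":0.4},{"dx":0,"dy":0,"dz":0,"ax":0,"ay":0,"az":0,"gripper":0.4}]'

```text
clock: 26.08
eef_pos: [525.4, -7.7, 49.9]
tool_rot: [3.137, -0.0, 1.33]
force: [-0.6, -0.7, 9.6]
width: 34.1
gripper_force: 2.6
```

Call:
step_arm --plan '[{"dx":0,"dy":-0.02,"dz":0,"ax":0,"ay":0,"az":0,"gripper":0.4},{"dx":0,"dy":-0.02,"dz":0,"ax":0,"ay":0,"az":0,"gripper":0.4},{"dx":0,"dy":-0.02,"dz":0,"ax":0,"ay":0,"az":0,"gripper":0.4},{"dx":0,"dy":-0.02,"dz":0,"ax":0,"ay":0,"az":0,"gripper":0.4},{"dx":0,"dy":-0.02,"dz":0,"ax":0,"ay":0,"az":0,"gripper":0.4},{"dx":0,"dy":-0.02,"dz":0,"ax":0,"ay":0,"az":0,"gripper":0.4},{"dx":0,"dy":0,"dz":0,"ax":0,"ay":0,"az":0,"gripper":0.4}]'

```text
clock: 26.95
eef_pos: [487.3, 1.5, 48.8]
tool_rot: [-3.14, 0.0, 1.331]
force: [0.5, -0.9, 0.9]
width: 34.3
gripper_force: 0.0
```

```bash
cat > bar.py <<'E'
from h import *
from cell import ctrl
s=ctrl.read_state();d=ctrl.get_image("wrist");L=cloud(d,d["T_tool_cam"]);col=d["color"]
W=cloud(d,Tw(d,s))
b=(col.min(2)>110)&(abs(W[...,2]-83)<9)&(abs(L[...,0])<45)&(abs(L[...,1])<50)
print("bar tool xyz",np.percentile(L[b],[5,50,95],axis=0).round(1),b.sum())
a=np.radians(-13.8);x=np.array([np.cos(a),np.sin(a)]);print("out est",-(np.median(W[b][:,:2],axis=0)-[673,-43])@x-127)
E
python3 go.py; python3 bar.py
```

```text
t 26.95 p [487.3   1.5  48.8] rpy deg [-1.7992e+02  3.0000e-02  7.6260e+01] F [ 0.5 -0.9  0.9] w 34.3 gf 0.0
bar tool xyz [[-26.5 -19.1 -37.5]
 [ 10.9  11.5 -35.8]
 [ 41.7  19.8 -32.4]] 5470
out est 52.41090981914206
```

Hooked: the drawer is at about 52 mm. Continuing.

Call:
step_arm --plan '[{"dx":0,"dy":-0.02,"dz":0,"ax":0,"ay":0,"az":0,"gripper":0.4},{"dx":0,"dy":-0.02,"dz":0,"ax":0,"ay":0,"az":0,"gripper":0.4},{"dx":0,"dy":-0.02,"dz":0,"ax":0,"ay":0,"az":0,"gripper":0.4},{"dx":0,"dy":-0.01,"dz":0,"ax":0,"ay":0,"az":0,"gripper":0.4},{"dx":0,"dy":-0.007,"dz":0,"ax":0,"ay":0,"az":0,"gripper":0.4},{"dx":0,"dy":0,"dz":0,"ax":0,"ay":0,"az":0,"gripper":0.4}]'

```text
clock: 27.75
eef_pos: [465.5, 6.8, 48.8]
tool_rot: [-3.141, 0.0, 1.331]
force: [-0.7, -0.1, 0.3]
width: 34.3
gripper_force: 0.1
```

```bash
python3 go.py; python3 bar.py
```

```text
t 27.75 p [465.5   6.8  48.8] rpy deg [-1.7996e+02  2.0000e-02  7.6240e+01] F [-0.7 -0.1  0.3] w 34.3 gf 0.06865025963634253
bar tool xyz [[-26.2 -19.1 -37.6]
 [ 10.9  12.  -35.8]
 [ 41.8  19.9 -32.5]] 5451
out est 74.35075652688283
```

Now small steps until the stop.

Call:
step_arm --plan '[{"dx":0,"dy":-0.007,"dz":0,"ax":0,"ay":0,"az":0,"gripper":0.4},{"dx":0,"dy":-0.003,"dz":0,"ax":0,"ay":0,"az":0,"gripper":0.4},{"dx":0,"dy":0,"dz":0,"ax":0,"ay":0,"az":0,"gripper":0.4}]'

```text
clock: 28.18
eef_pos: [462.9, 7.4, 48.8]
tool_rot: [-3.141, 0.0, 1.33]
force: [0.7, -0.4, -0.4]
width: 34.1
gripper_force: 0.3
```

Call:
step_arm --plan '[{"dx":0,"dy":-0.004,"dz":0,"ax":0,"ay":0,"az":0,"gripper":0.4},{"dx":0,"dy":0,"dz":0,"ax":0,"ay":0,"az":0,"gripper":0.4}]'

```text
clock: 28.42
eef_pos: [461.7, 7.7, 48.8]
tool_rot: [-3.141, 0.0, 1.33]
force: [0.6, 0.3, -0.4]
width: 34.0
gripper_force: 0.3
```

Call:
step_arm --plan '[{"dx":0,"dy":-0.004,"dz":0,"ax":0,"ay":0,"az":0,"gripper":0.4},{"dx":0,"dy":0,"dz":0,"ax":0,"ay":0,"az":0,"gripper":0.4}]'

```text
clock: 28.68
eef_pos: [460.9, 8.0, 48.9]
tool_rot: [3.141, -0.0, 1.33]
force: [1.6, -0.8, -0.4]
width: 33.8
gripper_force: 0.7
```

```bash
python3 bar.py
```

```text
bar tool xyz [[-26.3 -19.1 -37.5]
 [ 10.9  12.1 -35.7]
 [ 41.8  19.9 -32.5]] 5445
out est 79.09258647359741
```

Call:
step_arm --plan '[{"dx":0,"dy":-0.005,"dz":0,"ax":0,"ay":0,"az":0,"gripper":0.4},{"dx":0,"dy":0,"dz":0,"ax":0,"ay":0,"az":0,"gripper":0.4}]'

```text
clock: 28.98
eef_pos: [460.9, 8.1, 49.0]
tool_rot: [3.139, -0.001, 1.33]
force: [5.3, -3.0, -3.1]
width: 34.4
gripper_force: 2.4
```

Call:
step_arm --plan '[{"dx":0,"dy":-0.005,"dz":0,"ax":0,"ay":0,"az":0,"gripper":0.4},{"dx":0,"dy":0,"dz":0,"ax":0,"ay":0,"az":0,"gripper":0.4}]'

```text
clock: 29.22
eef_pos: [460.9, 8.2, 49.0]
tool_rot: [3.136, -0.001, 1.329]
force: [7.3, -3.5, -5.2]
width: 34.1
gripper_force: 3.9
```

At the stop. I'll centre the fingers clear of the bar and rise.

Call:
step_arm --plan '[{"dx":0,"dy":0.02,"dz":0,"ax":0,"ay":0,"az":0,"gripper":0.4},{"dx":0,"dy":0.025,"dz":0,"ax":0,"ay":0,"az":0,"gripper":0.4},{"dx":0,"dy":0,"dz":0,"ax":0,"ay":0,"az":0,"gripper":0.4},{"dx":0,"dy":0,"dz":0,"ax":0,"ay":0,"az":0,"gripper":0.4},{"dx":0,"dy":0,"dz":-0.05,"ax":0,"ay":0,"az":0,"gripper":0.4},{"dx":0,"dy":0,"dz":-0.1,"ax":0,"ay":0,"az":0,"gripper":0.4},{"dx":0,"dy":0,"dz":-0.15,"ax":0,"ay":0,"az":0,"gripper":0.4},{"dx":0,"dy":0,"dz":-0.15,"ax":0,"ay":0,"az":0,"gripper":0.4},{"dx":0,"dy":0,"dz":0,"ax":0,"ay":0,"az":0,"gripper":0.4},{"dx":0,"dy":0,"dz":0,"ax":0,"ay":0,"az":0,"gripper":0.4},{"dx":0,"dy":0,"dz":0,"ax":0,"ay":0,"az":0,"gripper":0.4}]'

```text
clock: 30.6
eef_pos: [469.9, 5.5, 182.7]
tool_rot: [-3.139, 0.001, 1.331]
force: [-0.4, 0.7, 0.2]
width: 34.2
gripper_force: 0.0
```

```bash
python3 go.py; python3 - <<'E'
from cell import ctrl
from h import *
a=np.radians(-13.8);C=np.array([673.,-43.]);x=np.array([np.cos(a),np.sin(a)]);B=np.c_[x,[-x[1],x[0]]]
s=ctrl.read_state();d=ctrl.get_image("wrist");W=cloud(d,Tw(d,s))
l=(W[...,:2]-C)@B;b=(d["color"].min(2)>110)&(abs(W[...,2]-83)<7)&(abs(l[...,1])<40)&(l[...,0]<-170)
print("wrist bar cab x",np.percentile(l[b][:,0],[5,50,95]).round(1),b.sum())
d=ctrl.get_image("scene");W=cloud(d);l=(W[...,:2]-C)@B
b=(abs(W[...,2]-82)<6)&(abs(l[...,1])<50)&(l[...,0]<-175)&(l[...,0]>-240)&(d["color"].min(2)>110);print("scene bar",np.percentile(l[b][:,0],[5,50,95]).round(1) if b.any() else None,b.sum())
P=W;sub=P[185:250,235:280];m=(sub[...,2]>70)&(sub[...,2]<175)&(abs(sub[...,0]-545)<30);ys,xs=np.nonzero(m);print("dowel",ys.min()+185,xs[ys<ys.min()+5].mean()+235,sub[m][:,2].max())
E
```

```text
t 30.6 p [469.9   5.5 182.7] rpy deg [-1.7985e+02  4.0000e-02  7.6240e+01] F [-0.4  0.7  0.2] w 34.2 gf 0.0
wrist bar cab x [-208.2 -203.7 -199.1] 1401
scene bar [-209.1 -206.9 -202.1] 256
dowel 201 253.40740740740742 161.44637206824234
```

```bash
python3 -c "
from cell import ctrl;print(ctrl.finish_job())"
```

```text
the job is handed in; nothing more can be done
None
```

I released the catch at about 6 N, put the dowel back upright in the stand's middle hole, pulled the drawer to its stop (about 79 mm by camera), and handed the job in at about 31 s with the arm clear. The hand-in returned no verdict.

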